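Pack a reel's parts into the pinned parts box and cover it

TASK

Pack up the parts of the large reel in the three-compartment steel parts box: stand the larger spool in the widest compartment at one end, the larger brass gear in the middle one and the T-shaped red knob in the narrowest at the other end, each upright as it stands now. Then close the box with the loose aluminium cover plate, lowered level so that both pins come up through its two holes and it lies flush on the rim, either way round. The smaller spool, the smaller gear and the round red knob belong to another job: leave them where they are.

Things in the scene. Friction and masses are not known exactly. Their poses are not given: they have to be found in the camera images.
- parts_box: Fixed open steel box, 82 (x) x 230 (y) x 54 mm high. Origin: centre of underside, z up. Floor 4 thick, rim z 54. Compartments 74 long in x: widest y +21 to +93 (centre +57), middle -42 to +18 (centre -12), narrowest -93 to -45 (centre -69); walls between to z 52. Upright pins on the end lands at x 0, y +104 and -104: 8 mm diameter up to 8 mm above the rim, tapering to 3 at 16 above.
- cover: Loose aluminium cover plate, 82 (x) x 230 (y) x 5 mm, 190 to 340 g, flat on the bench, black grip up. Origin: centre of underside, z up. 12 mm through holes at x 0, y +104 and -104. Grip: upright block 14 wide (x), 60 long (y), z 5 to 31, at the centre. Either way round fits; seated, its origin is over the box origin, 54 mm higher.
- large_spool: The larger loose aluminium spool, standing upright: 46 mm diameter, 44 mm tall, 60 to 110 g. Origin: centre of its underside, z up. Skirt 46 mm diameter to z 9, waist 34, lip 42 mm from z 22 to 26, then a black drag knob 22 mm diameter from z 26 to 44 by which it can be taken.
- small_spool: Look-alike, to be left: the smaller aluminium spool, 30 mm diameter, 44 mm tall, with a 16 mm black drag knob. Origin: centre of its underside, z up.
- large_gear: The larger loose brass gear, lying flat with its hub up: 42 mm diameter, 9 mm thick, 50 to 95 g, hub 14 mm diameter from z 9 to 34. Origin: centre of its underside, z up.
- small_gear: Look-alike, to be left: the smaller brass gear, 24 mm diameter, 9 mm thick, hub 10 mm diameter up to z 34. Origin: centre of its underside, z up.
- t_knob: The T-shaped loose red handle knob, standing with its stem up: a bar 42 (x) x 14 (y) x 14 mm high, with a steel stem 11 mm diameter at its centre from z 14 to 34, 30 to 55 g. Origin: centre of its underside, z up. It fits its compartment turned any way.
- round_knob: Look-alike, to be left: the round red knob, a disc 28 mm diameter, 14 mm high, with the same steel stem up to z 34. Origin: centre of its underside, z up.
Things that resemble listed ones, but are neither listed nor needed, are in the scene too. Leave any blue look-alike of the large_gear alone.

How it is judged:
By the outcome, as a careful person would: the job done as asked, in the order asked, and still so for the second after the job is handed in, with the robot touching nothing.
It also fails if it takes over 109 s, if anything falls off the work surface, if the arm or the gripper's body presses on something with over 40 N, if the wrist force passes 120 N, or if a joint passes its speed limit or range.

ROBOT

A 6-joint arm with a two-finger parallel gripper is mounted at the origin on the work surface. World frame = base frame: x ahead of the robot, y to its left, z up, the work surface at z = 0. Lengths are in m, angles in rad, forces in N, time in s.
With the tool pointing down it reaches from about 0.35 to 0.975 m from the base axis. Payload 4.9 kg.
Tool frame: the origin (TCP) lies midway between the tips of the shut fingers; the grasp point (between the pads) lies 19 mm behind it; z points along the fingers, y is the line along which they close (so a half turn about z gives the same grasp; the last joint's range is limited). The gripper opens to 85 mm and grips with 20 to 120 N. Pads are 22 mm wide; open, the fingers measure 114 mm over their backs; the gripper's body (76 mm by 85 mm) begins 54 mm behind the grasp point. The pads swing forward as they close: fully open they stand 13 mm farther back than shut.
Start: joints at [0.987, 0.053, 1.613, -0, 1.476, -0.119], TCP at [0.28, 0.559, 0.231] pointing down, gripper open.
Joint ranges: [-3.01, 3.01], [-1.01, 2.22], [0.06, 2.58], [-1.02, 4.17], [0.09, 2.62], [-3.14, 3.14]. Speed limits (rad/s): [2.57, 2.57, 3.14, 3.14, 3.14, 3.14].

INTERFACE

Orientations are given as a rotation vector (axis times angle).
In Python, from station import ctrl gives the robot as it stands.
- The arm moves only by the tool carry_out, never from a script. Its argument "moves" is a list of rows, each an object of numbers: "x", "y", "z": the shift along the tool's x, y, z in units of 25 mm (1.0 is 25 mm); "turn": the turn about the tool's z in rad. In form: [{"x": .., "y": .., "z": .., "turn": ..}, ...]. A call has exactly 8 rows; each row shifts and turns the commanded pose from where the row before left it, along the tool's axes as they then stand; what a row does not reach is not made up. A row lasts 1/10 s, in which the tool goes at most 50 mm and 8.59 degrees, less where a joint would pass 70% of its speed; a pose out of reach is approached as far as the arm can. A call is refused whole if a number of a shift passes 1 or a number of a turn 0.15, either way. A call with a gripper value outside its range is refused whole. "grip" is the finger opening in mm, from 0 to 85.4, set as the call begins (left out, the last holds). The fingers move at their own pace and stop on an object; "newtons" is the grip in N (left out, the last holds). Time passes only in rows, so rows that do not move let the fingers close, or fill a call up. It gives the time, the measured TCP pose, the force, the opening and the grip force at its end, in the units of the state.
- ctrl.get_obs(): the state, without advancing time (a new reading comes with each control period).
- ctrl.get_image(name): name is "scene" or "top"; returns the picture (384x512x3 uint8, red, green, blue); there is no depth.
- ctrl.calibration(name): a dict with "fx", "fy", "cx", "cy" (pixels), "k1" (the pictures are not rectified: a ray, as slopes to the right and down, at radius r is drawn at 1 + k1 r^2 times it, then the intrinsics apply), "R" (3x3) and "t" (3): a world point X has camera coordinates R X + t. Camera axes: x right, y down, z forward; pixel columns grow to the right and rows downward; lengths in m; the calibration is good to about 2 mm. A picture is of the moment at which its call begins. calibration takes no time and is no camera call.
- ctrl.finish_job(): hands the job in; it is judged then, once.
Trained networks look in the newest picture that a camera, given by its name, has taken for a name from the list of things; names that differ only in an ending like _2 or _b are one class to them, and where a whole thing is asked for, a point or a joint stands for the part that bears it (a point fixed in the world has none). Each returns a list of dicts, best first, with "confidence" (0 to 1); they miss things now and then, are a little off and sometimes report something else, mostly with a low value. They report only what shows in the picture. A call takes as long as a camera call. They do not tell look-alikes from the thing itself.
- ctrl.look_for(camera, query): "rect" ([left, top, width, height] in pixels, round what is visible of it).
- ctrl.mark_of(camera, query): "pixel" ([column, row] in pixels: a listed point, or the origin of a listed thing).
The state is a dict: "t": time; "q": joint angles; "dq": joint speeds; "effort": joint torques, N m; "tool_pos": TCP position; "tool_rot": TCP orientation; "contact_force": force on the tool from outside, world axes, zero at the start; "wrist_torque": the same for the moment, N m; "opening": finger opening in m; "grip_force": force on a finger pad.
Only numpy, scipy, OpenCV 4.12 (cv2) and the standard library are available. Lean on these libraries where they do the work, as an engineer would, in place of code of your own. Each camera call takes 0.05 s, during which the arm holds its last target. There are 200 camera calls.

## Working session

There is one attempt and no reset: what is moved stays moved. The work goes in short steps, Python scripts to look and compute and a tool call to move; the robot and the scene stay as the last step left them, time stands still between calls to the robot, and variables do not carry over. Pictures are saved under pics/ and viewed, at most 14 in all, crops included, and the job is handed in when it is done.

Besides the shell and the picture viewer there is one more tool, called after "Request:" in YAML: its name, and indented under it one key for each argument. carry_out: Moves the arm, as the interface text tells. Its arguments: {"type":"object","properties":{"moves":{"type":"array"},"grip":{"type":"number"},"newtons":{"type":"number"}},"required":["moves"]}

```bash
mkdir -p pics; cat > h.py <<'E'
import numpy as np,cv2
from station import ctrl
def save(cam,fn):
    im=ctrl.get_image(cam); cv2.imwrite('pics/'+fn,im[:,:,::-1]); return im
def cal(cam):
    c=ctrl.calibration(cam); return c,np.array(c['R']),np.array(c['t'])
def ray(cam,px):
    c,R,t=cal(cam); d=np.array([(px[0]-c['cx'])/c['fx'],(px[1]-c['cy'])/c['fy']])
    u=d.copy()
    for _ in range(20): u=d/(1+c['k1']*(u@u))
    return -R.T@t, R.T@np.array([u[0],u[1],1])
def at(cam,px,z):
    o,d=ray(cam,px); return o+d*(z-o[2])/d[2]
def proj(cam,X):
    c,R,t=cal(cam); p=R@np.array(X)+t; u=p[:2]/p[2]; u=u*(1+c['k1']*(u@u)); return np.array([c['fx']*u[0]+c['cx'],c['fy']*u[1]+c['cy']])
E
python3 - <<'E'
from h import *
np.set_printoptions(precision=3,suppress=True)
save('scene','s0.png');save('top','t0.png')
for c in('scene','top'):
    print(c,cal(c), 'pos',-cal(c)[1].T@cal(c)[2])
for n in['parts_box','cover','large_spool','large_gear','t_knob']:
    for c in('top','scene'):
        print(n,c,[(np.round(d['pixel'],1),round(d['confidence'],2),at(c,d['pixel'],0)[:2]) for d in ctrl.mark_of(c,n)])
print(ctrl.get_obs())
E
```

```text
scene ({'fx': 475.89354282094155, 'fy': 475.89354282094155, 'cx': 263.47346125714915, 'cy': 188.13437430422775, 'k1': 0.039215099464444854, 'R': array([[ 0.855,  0.519,  0.011],
       [ 0.422, -0.683, -0.596],
       [-0.302,  0.514, -0.803]]), 't': array([-0.501, -0.214,  1.085])}, array([[ 0.855,  0.519,  0.011],
       [ 0.422, -0.683, -0.596],
       [-0.302,  0.514, -0.803]]), array([-0.501, -0.214,  1.085])) pos [ 0.846 -0.444  0.749]
top ({'fx': 358.3045857682846, 'fy': 358.3045857682846, 'cx': 255.23901064705026, 'cy': 186.4755082193461, 'k1': -0.06135564912418765, 'R': array([[ 0.02 , -1.   , -0.008],
       [-0.997, -0.019, -0.081],
       [ 0.081,  0.01 , -0.997]]), 't': array([-0.013,  0.576,  0.809])}, array([[ 0.02 , -1.   , -0.008],
       [-0.997, -0.019, -0.081],
       [ 0.081,  0.01 , -0.997]]), array([-0.013,  0.576,  0.809])) pos [ 0.508 -0.01   0.853]
parts_box top [(array([137. , 203.3]), 0.75, array([0.532, 0.281]))]
parts_box scene []
cover top [(array([372.9, 211.6]), 0.64, array([ 0.523, -0.284]))]
cover scene [(array([134.5, 307.5]), 0.79, array([ 0.511, 
[... 405 characters left out ...]
 -0.181])), (array([245.3, 312.6]), 0.84, array([ 0.671, -0.197])), (array([272. , 270.5]), 0.71, array([ 0.669, -0.109]))]
t_knob top [(array([259.5, 194.4]), 0.6, array([ 0.559, -0.012]))]
t_knob scene [(array([249.4, 198. ]), 0.67, array([0.553, 0.   ]))]
{'t': 0.6, 'q': array([ 0.987,  0.053,  1.613, -0.   ,  1.476, -0.119]), 'dq': array([ 0.002,  0.001,  0.   ,  0.001, -0.005, -0.001]), 'effort': array([ -0.   , -39.341, -37.023,  -0.   ,   0.001,   0.   ]), 'tool_pos': array([0.28 , 0.559, 0.231]), 'tool_rot': array([0.724, 3.057, 0.   ]), 'contact_force': array([ 0.356, -0.245, -0.036]), 'wrist_torque': array([ 0.059, -0.003,  0.014]), 'grip_force': 0.0, 'opening': 0.0853999858283233}
```

View pics/t0.png

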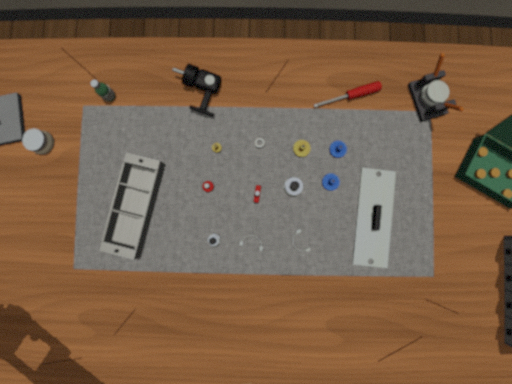

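View pics/s0.png

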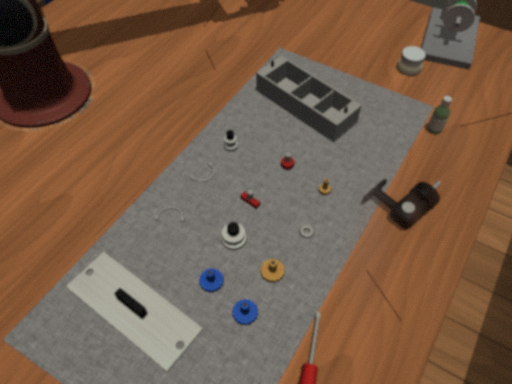

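The top view shows the box at about (133,206), the cover at (375,217), the large spool at (294,187), the large brass gear at (302,148), and the T-knob at (257,193). The blue gears are decoys. Next I zoom in on the box, the cover and the knob.

```bash
python3 - <<'E'
from h import *
t=cv2.imread('pics/t0.png');s=cv2.imread('pics/s0.png')
f=lambda im,x,y,w,h,k:cv2.resize(im[y:y+h,x:x+w],None,fx=k,fy=k,interpolation=cv2.INTER_CUBIC)
a=f(t,85,145,100,120,5);b=np.hstack([f(t,345,160,60,115,5)])
m=np.zeros((600,800,3),np.uint8);m[:600,:500]=a;m[:575,500:800]=b;cv2.imwrite('pics/z1.png',m)
a=f(s,245,40,130,110,4);b=f(s,195,140,100,150,4)
m=np.zeros((600,800,3),np.uint8);c=f(s,60,245,150,125,3)
m=np.zeros((600,920,3),np.uint8);m[:440,:520]=a;m[:600,520:]=b;cv2.imwrite('pics/z2.png',m[:,:800+0] if 0 else cv2.resize(m,(800,522)))
E
```

```text
(no output)
```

View pics/z1.png

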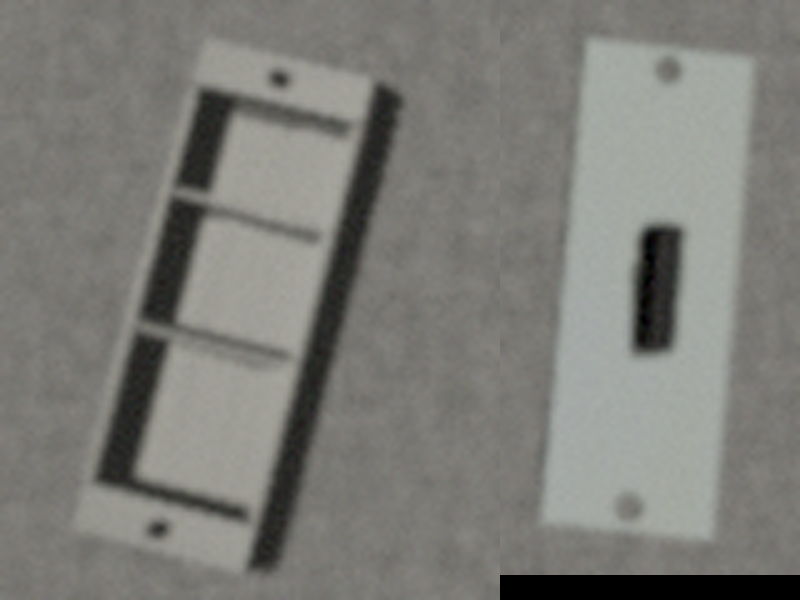

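View pics/z2.png

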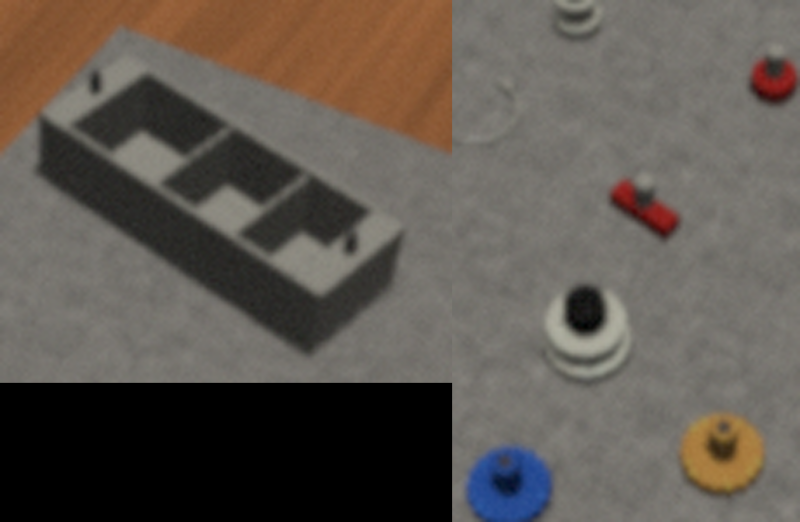

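```bash
cat > m.py <<'E'
from h import *
from scipy.optimize import least_squares
np.set_printoptions(precision=4,suppress=True)
def fit(obs,p0):  # obs: list of (cam, local xyz, px)
    def X(p,l):
        c,s=np.cos(p[2]),np.sin(p[2]); return [p[0]+c*l[0]-s*l[1],p[1]+s*l[0]+c*l[1],l[2]]
    return least_squares(lambda p:np.concatenate([proj(c,X(p,l))-px for c,l,px in obs]),p0,loss='soft_l1')
if __name__=='__main__':
    T=lambda u,v,ox,oy,k=5:np.array([(u+.5)/k-.5+ox,(v+.5)/k-.5+oy])
    # box +y = widest end = image bottom = world -x ; local x
    bt=[T(*p,85,145) for p in[(207,40),(375,85),(250,570),(75,528)]]
    k=800/230
    bs=[T(*p,245,40,k) for p in[(403,230),(322,293),(40,115),(126,55)]]
    ct=[T(p[0]-500,p[1],345,160) for p in[(585,38),(755,58),(714,541),(541,522)]]
    # yaw ~: local +y -> world -x => yaw ~ +pi/2 ; local +x -> world +y
    L=lambda z:[(.041,-.115,z),(-.041,-.115,z),(-.041,.115,z),(.041,.115,z)]
    # scene corner order: far-right end is robot-far: check by projection
    r=fit([('top',l,p) for l,p in zip(L(.054),bt)],[.53,.28,1.57]);print('box top',r.x,r.cost,r.fun)
    for l in L(.054):
        c,s=np.cos(r.x[2]),np.sin(r.x[2]);print(proj('scene',[r.x[0]+c*l[0]-s*l[1],r.x[1]+s*l[0]+c*l[1],l[2]]))
    print(bs)
    r=fit([('top',l,p) for l,p in zip(L(.005),ct)],[.52,-.28,1.57]);print('cover top',r.x,r.fun)
    def blob(im,m,box):
        x,y,w,h=box; s=np.zeros(m.shape,np.uint8); s[y:y+h,x:x+w]=m[y:y+h,x:x+w]
        M=cv2.moments(s,True); return np.array([M['m10'],M['m01']])/M['m00'],.5*np.arctan2(2*M['mu11'],M['mu20']-M['mu02']),M['m00']
    for cam,f,B in(('top','t0',dict(g=(285,132,32,32),s=(280,172,28,30),k=(245,178,25,30))),('scene','s0',dict(g=(255,250,32,35),s=(215,215,37,37),k=(235,185,30,28)))):
        im=cv2.imread(f'pics/{f}.png').astype(int);b,g,r=im[...,0],im[...,1],im[...,2]
        for n,m,z in(('g',(r-b>50),.009),('s',(b+g+r<150),.040),('k',(r-g>50),.010)):
            c,a,A=blob(im,m.astype(np.uint8),B[n]); p=at(cam,c,z)
            q=at(cam,c+5*np.array([np.cos(a),np.sin(a)]),z)-p
            print(cam,n,c,A,p[:2],'ang',np.arctan2(q[1],q[0]))
E
python3 m.py
```

```text
box top [0.5254 0.2792 1.3535] 1.7695227792815709 [-0.1484 -0.5778  0.5378 -1.366  -0.3449  1.2096 -0.0187  0.5637]
[361.7645 104.4932]
[337.2215 124.9131]
[255.565   72.2868]
[280.6088  55.319 ]
[array([360.5063, 105.7687]), array([337.2188, 123.8813]), array([256.1438,  72.7063]), array([280.8687,  55.4562])]
cover top [ 0.5099 -0.2859  1.4781] [ 0.159   0.0973 -0.124  -0.0514 -0.1186 -0.0803  0.0818  0.037 ]
top g [301.3456 147.9217] 217.0 [ 0.6713 -0.11  ] ang -0.09919176363948541
top s [293.8 186.4] 5.0 [ 0.5763 -0.0899] ang -0.482918247187677
top k [256.9016 193.2623] 61.0 [ 0.5609 -0.0061] ang -0.1292537881667862
scene g [272.2381 269.7018] 399.0 [ 0.6709 -0.1119] ang 0.4145207072797791
scene s [232.5566 228.783 ] 106.0 [ 0.5792 -0.0943] ang 2.086968393001419
scene k [250.0381 199.381 ] 105.0 [ 0.5601 -0.0075] ang -0.10275602067788667
```

Request:
carry_out:
  moves:
    - {"turn": -0.125}
    - {"turn": -0.1225}
    - {"x": -0.78,"y": -1}
    - {"x": -0.78,"y": -1}
    - {"x": -0.78,"y": -1}
    - {"x": -0.78,"y": -1}
    - {"x": -0.78,"y": -1}
    - {"x": -0.78,"y": -1}
  grip: 40

```text
validation failed for argument at $.mo...
```

Request:
carry_out:
  moves:
    - {"x": -0.78,"y": -1}
    - {"x": -0.78,"y": -1}
    - {"x": -0.78,"y": -1}
    - {"x": -0.78,"y": -1}
    - {"x": -0.78,"y": -1}
    - {"x": -0.78,"y": -1}
    - {"x": -0.78,"y": -1}
    - {"x": -0.78,"y": -1}

```text
validation failed for argument at $.mo...
```

Request:
carry_out:
  moves:
    - {"x": -0.78,"y": -1,"z": 0.6}
    - {"x": -0.78,"y": -1,"z": 0.6}
    - {"x": -0.78,"y": -1,"z": 0.6}
    - {"x": -0.78,"y": -1,"z": 0.6}
    - {"x": -0.78,"y": -1,"z": 0.6}
    - {"x": -0.78,"y": -1,"z": 0.6}
    - {"y": -0.8}
    - {}

```text
validation failed for argument at $.mo...
```

```bash
cat >> h.py <<'E'
from scipy.spatial.transform import Rotation as Rn
def to(x,y,z,th=None,dz=0):
    """totals (tool units) from measured pose to TCP target; th = wanted world angle of tool y (turn done FIRST)"""
    o=ctrl.get_obs(); R=Rn.from_rotvec(o['tool_rot']).as_matrix(); a=np.arctan2(R[1,1],R[0,1])
    turn=0 if th is None else -((th-a+np.pi)%(2*np.pi)-np.pi); t2=a-turn
    d=np.array([x,y,z])-o['tool_pos']; ty=np.array([np.cos(t2),np.sin(t2)]); tx=np.array([-ty[1],ty[0]])
    print('t %.1f'%o['t'],'pos',o['tool_pos'].round(4),'ang %.4f tilt %.3f'%(a,R[2,2]),'q6 %.2f'%o['q'][5],'| turn %.4f then x %.2f y %.2f z %.2f'%(turn,d[:2]@tx/.025,d[:2]@ty/.025,-d[2]/.025))
E
python3 - <<'E'
from h import *
from m import fit
o=ctrl.get_obs();to(.577,-.0915,.026,1.3535)
T=lambda u,v,ox,oy,k=5:np.array([(u+.5)/k-.5+ox,(v+.5)/k-.5+oy])
L=[(.041,-.115,.054),(-.041,-.115,.054),(-.041,.115,.054),(.041,.115,.054)]
bt=[T(*p,85,145) for p in[(207,40),(375,85),(250,570),(75,528)]];bs=[T(*p,245,40,800/230) for p in[(403,230),(322,293),(40,115),(126,55)]]
r=fit([('top',l,p) for l,p in zip(L,bt)]+[('scene',l,p) for l,p in zip(L,bs)],[.53,.28,1.35]);print(r.x,r.fun)
r=fit([('scene',l,p) for l,p in zip(L,bs)],[.53,.28,1.35]);print(r.x)
im=save('scene','s1.png');x,y=proj('scene',o['tool_pos']).astype(int);print(x,y)
cv2.imwrite('pics/s1c.png',cv2.resize(im[max(y-80,0):y+80,x-80:x+80,::-1],None,fx=3.5,fy=3.5))
E
```

```text
t 0.6 pos [0.2802 0.5587 0.2313] ang 1.1059 tilt -1.000 q6 -0.12 | turn -0.2476 then x -17.20 y -22.84 z 8.21
[0.5254 0.2791 1.351 ] [ 0.0556 -0.6123  0.721  -1.3116 -0.4092  1.2034 -0.0583  0.4667  1.2025
 -1.1262 -0.1428  1.1396 -0.5403 -0.4551 -0.1571 -0.1297]
[0.5257 0.2785 1.347 ]
277 -81
```

View pics/s1c.png

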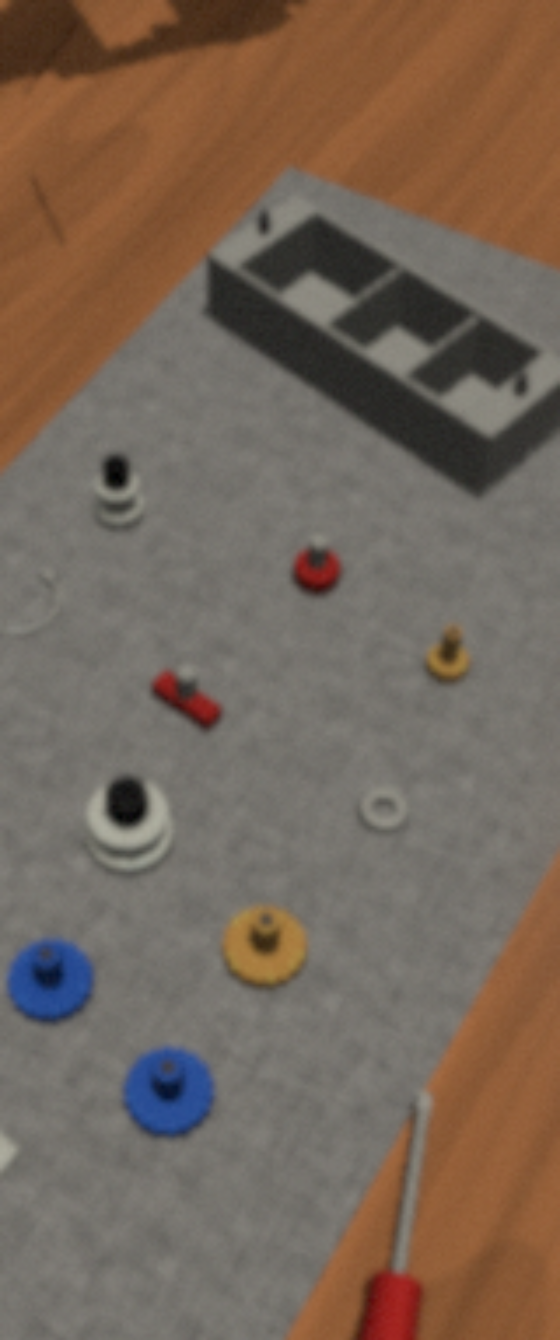

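The moves were refused because every row needs all four keys; the picture shows nothing has moved. I'm sending them again with full rows.

Request:
carry_out:
  moves:
    - {"x": 0,"y": 0,"z": 0,"turn": -0.125}
    - {"x": 0,"y": 0,"z": 0,"turn": -0.1225}
    - {"x": -0.78,"y": -1,"z": 0,"turn": 0}
    - {"x": -0.78,"y": -1,"z": 0,"turn": 0}
    - {"x": -0.78,"y": -1,"z": 0,"turn": 0}
    - {"x": -0.78,"y": -1,"z": 0,"turn": 0}
    - {"x": -0.78,"y": -1,"z": 0,"turn": 0}
    - {"x": -0.78,"y": -1,"z": 0,"turn": 0}
  grip: 40

```text
t: 1.45
tool_pos: [0.3624, 0.3858, 0.2315]
tool_rot: [0.34, 3.123, 0.0]
contact_force: [-0.6, -0.2, 0.5]
opening: 0.0404
grip_force: 0.0
```

Request:
carry_out:
  moves:
    - {"x": -0.78,"y": -1,"z": 0,"turn": 0}
    - {"x": -0.78,"y": -1,"z": 0,"turn": 0}
    - {"x": -0.78,"y": -1,"z": 0,"turn": 0}
    - {"x": -0.78,"y": -1,"z": 0,"turn": 0}
    - {"x": -0.78,"y": -1,"z": 0,"turn": 0}
    - {"x": -0.78,"y": -1,"z": 0,"turn": 0}
    - {"x": -0.78,"y": -1,"z": 0,"turn": 0}
    - {"x": -0.78,"y": -1,"z": 0,"turn": 0}

```text
t: 2.25
tool_pos: [0.4717, 0.1568, 0.2316]
tool_rot: [0.341, 3.122, 0.0]
contact_force: [0.3, -0.3, -0.1]
opening: 0.0402
grip_force: 0.0
```

Request:
carry_out:
  moves:
    - {"x": -0.78,"y": -1,"z": 0.6,"turn": 0}
    - {"x": -0.78,"y": -1,"z": 0.6,"turn": 0}
    - {"x": -0.78,"y": -1,"z": 0.6,"turn": 0}
    - {"x": -0.78,"y": -1,"z": 0.6,"turn": 0}
    - {"x": -0.78,"y": -1,"z": 0.6,"turn": 0}
    - {"x": -0.78,"y": -1,"z": 0.6,"turn": 0}
    - {"x": 0,"y": -0.8,"z": 0.6,"turn": 0}
    - {"x": 0,"y": 0,"z": 0,"turn": 0}

```text
t: 3.05
tool_pos: [0.5472, -0.0349, 0.1236]
tool_rot: [-0.345, -3.118, -0.0]
contact_force: [0.5, 0.9, -0.5]
opening: 0.0401
grip_force: 0.0
```

```bash
python3 - <<'E'
from h import *
o=ctrl.get_obs();to(.577,-.0915,.026,1.351)
im=save('scene','s2.png');x,y=proj('scene',o['tool_pos']).astype(int);print(x,y)
cv2.imwrite('pics/s2c.png',cv2.resize(im[max(y-80,0):y+80,max(x-80,0):x+80,::-1],None,fx=3.5,fy=3.5))
E
```

```text
t 3.0 pos [ 0.5472 -0.0349  0.1236] ang 1.3503 tilt -1.000 q6 -1.55 | turn -0.0007 then x -1.66 y -1.95 z 3.91
234 168
```

View pics/s2c.png

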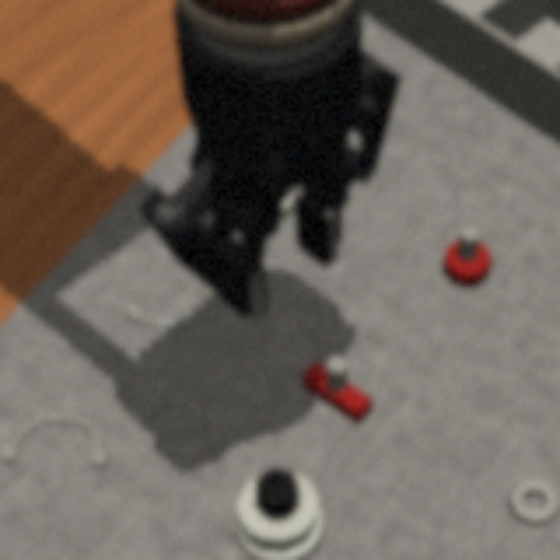

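The gripper is short of the spool and above the bench; the spool is at (278,505) in the crop. I'll shift over it.

Request:
carry_out:
  moves:
    - {"x": -0.55,"y": -0.65,"z": 0,"turn": 0}
    - {"x": -0.55,"y": -0.65,"z": 0,"turn": 0}
    - {"x": -0.56,"y": -0.65,"z": 0,"turn": 0}
    - {"x": 0,"y": 0,"z": 0.6,"turn": 0}
    - {"x": 0,"y": 0,"z": 0.6,"turn": 0}
    - {"x": 0,"y": 0,"z": 0.6,"turn": 0}
    - {"x": 0,"y": 0,"z": 0,"turn": 0}
    - {"x": 0,"y": 0,"z": 0,"turn": 0}

```text
t: 3.9
tool_pos: [0.578, -0.0889, 0.08]
tool_rot: [-0.339, -3.121, -0.001]
contact_force: [0.2, 0.3, -0.4]
opening: 0.04
grip_force: 0.0
```

```bash
python3 - <<'E'
from h import *
o=ctrl.get_obs();to(.577,-.0915,.026,1.351)
E
```

```text
t 3.9 pos [ 0.578  -0.0889  0.08  ] ang 1.3543 tilt -1.000 q6 -1.63 | turn 0.0033 then x 0.02 y -0.11 z 2.16
```

Request:
carry_out:
  moves:
    - {"x": 0.02,"y": -0.11,"z": 0.5,"turn": 0}
    - {"x": 0,"y": 0,"z": 0.5,"turn": 0}
    - {"x": 0,"y": 0,"z": 0.5,"turn": 0}
    - {"x": 0,"y": 0,"z": 0.4,"turn": 0}
    - {"x": 0,"y": 0,"z": 0.2,"turn": 0}
    - {"x": 0,"y": 0,"z": 0,"turn": 0}
    - {"x": 0,"y": 0,"z": 0,"turn": 0}
    - {"x": 0,"y": 0,"z": 0,"turn": 0}

```text
t: 4.7
tool_pos: [0.5784, -0.0925, 0.0295]
tool_rot: [0.34, 3.122, -0.0]
contact_force: [-0.9, 0.1, 1.0]
opening: 0.0402
grip_force: 0.0
```

Request:
carry_out:
  moves:
    - {"x": 0,"y": 0,"z": 0,"turn": 0}
    - {"x": 0,"y": 0,"z": 0,"turn": 0}
    - {"x": 0,"y": 0,"z": 0,"turn": 0}
    - {"x": 0,"y": 0,"z": 0,"turn": 0}
    - {"x": 0,"y": 0,"z": 0,"turn": 0}
    - {"x": 0,"y": 0,"z": 0,"turn": 0}
    - {"x": 0,"y": 0,"z": 0,"turn": 0}
    - {"x": 0,"y": 0,"z": 0,"turn": 0}
  grip: 0
  newtons: 40

```text
t: 5.5
tool_pos: [0.5785, -0.0925, 0.0297]
tool_rot: [0.34, 3.122, -0.0]
contact_force: [-0.1, 0.3, 5.3]
opening: 0.0203
grip_force: 39.4
```

Request:
carry_out:
  moves:
    - {"x": 0,"y": 0,"z": -0.5,"turn": 0}
    - {"x": 0,"y": 0,"z": -0.8,"turn": 0}
    - {"x": 0,"y": 0,"z": -0.8,"turn": 0}
    - {"x": 0,"y": 0,"z": -0.8,"turn": 0}
    - {"x": 0,"y": 0,"z": -0.8,"turn": 0}
    - {"x": 0,"y": 0,"z": -0.8,"turn": 0}
    - {"x": 0,"y": 0,"z": 0,"turn": 0}
    - {"x": 0,"y": 0,"z": 0,"turn": 0}

```text
t: 6.3
tool_pos: [0.5775, -0.0922, 0.141]
tool_rot: [-0.341, -3.123, -0.0]
contact_force: [-0.0, -0.7, 0.4]
opening: 0.0204
grip_force: 39.2
```

```bash
cat >> h.py <<'E'
BX=np.array([.5254,.2791]);BTH=1.351
def bp(ly):  # world xy of box-local (0,ly)
    return BX+ly*np.array([-np.sin(BTH),np.cos(BTH)])
E
python3 - <<'E'
from h import *
o=ctrl.get_obs();p=bp(.057);print(p);to(*p,.15,1.351);print(o['opening'],o['grip_force'])
im=save('scene','s3.png');x,y=proj('scene',o['tool_pos']).astype(int);print(x,y)
cv2.imwrite('pics/s3c.png',cv2.resize(im[max(y-80,0):y+80,max(x-80,0):x+80,::-1],None,fx=3.5,fy=3.5))
E
```

```text
[0.46977131 0.29152776]
t 6.3 pos [ 0.5775 -0.0922  0.141 ] ang 1.3535 tilt -1.000 q6 -1.64 | turn 0.0025 then x 7.55 y 14.04 z -0.36
0.02040836409990212 39.15087640285492
229 193
```

View pics/s3c.png

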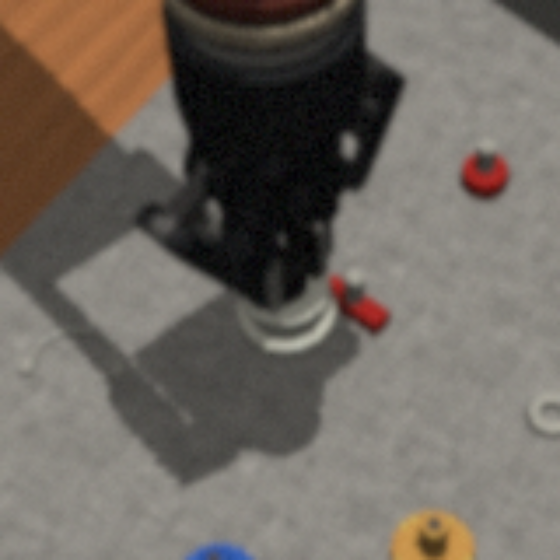

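The spool is lifted and hangs upright between the fingers at (285,320) in the crop. Carrying it to the widest compartment.

Request:
carry_out:
  moves:
    - {"x": 0.27,"y": 0.5,"z": 0,"turn": 0}
    - {"x": 0.5,"y": 0.94,"z": 0,"turn": 0}
    - {"x": 0.5,"y": 0.94,"z": 0,"turn": 0}
    - {"x": 0.5,"y": 0.94,"z": 0,"turn": 0}
    - {"x": 0.5,"y": 0.94,"z": 0,"turn": 0}
    - {"x": 0.5,"y": 0.94,"z": 0,"turn": 0}
    - {"x": 0.5,"y": 0.94,"z": 0,"turn": 0}
    - {"x": 0.5,"y": 0.94,"z": 0,"turn": 0}

```text
t: 7.15
tool_pos: [0.5221, 0.1026, 0.1397]
tool_rot: [-0.34, -3.12, 0.0]
contact_force: [0.6, 0.7, -1.1]
opening: 0.0201
grip_force: 39.2
```

Request:
carry_out:
  moves:
    - {"x": 0.54,"y": 0.94,"z": 0,"turn": 0}
    - {"x": 0.54,"y": 0.94,"z": 0,"turn": 0}
    - {"x": 0.54,"y": 0.94,"z": 0,"turn": 0}
    - {"x": 0.54,"y": 0.94,"z": 0,"turn": 0}
    - {"x": 0.54,"y": 0.94,"z": 0,"turn": 0}
    - {"x": 0.54,"y": 0.94,"z": 0,"turn": 0}
    - {"x": 0.54,"y": 0.94,"z": 0,"turn": 0}
    - {"x": 0,"y": 0,"z": 0,"turn": 0}

```text
t: 7.95
tool_pos: [0.4645, 0.2843, 0.1398]
tool_rot: [-0.334, -3.121, 0.0]
contact_force: [1.1, 0.0, -0.9]
opening: 0.0206
grip_force: 39.2
```

```bash
python3 - <<'E'
from h import *
to(*bp(.057),.035,1.351)
E
```

```text
t 8.0 pos [0.4645 0.2843 0.1398] ang 1.3574 tilt -1.000 q6 -0.95 | turn 0.0064 then x -0.14 y 0.33 z 4.19
```

Request:
carry_out:
  moves:
    - {"x": -0.1,"y": 0.33,"z": 0,"turn": 0.005}
    - {"x": 0,"y": 0,"z": 0.3,"turn": 0}
    - {"x": 0,"y": 0,"z": 0.4,"turn": 0}
    - {"x": 0,"y": 0,"z": 0.4,"turn": 0}
    - {"x": 0,"y": 0,"z": 0.4,"turn": 0}
    - {"x": 0,"y": 0,"z": 0.4,"turn": 0}
    - {"x": 0,"y": 0,"z": 0.1,"turn": 0}
    - {"x": 0,"y": 0,"z": 0,"turn": 0}

```text
t: 8.75
tool_pos: [0.4709, 0.2891, 0.0904]
tool_rot: [-0.349, -3.121, 0.001]
contact_force: [-0.2, 0.5, -2.0]
opening: 0.0206
grip_force: 39.3
```

```bash
python3 - <<'E'
from h import *
o=ctrl.get_obs();to(*bp(.057),.035,1.351)
im=save('scene','s4.png');x,y=proj('scene',o['tool_pos']).astype(int);print(x,y)
y0=max(y-80,0)
cv2.imwrite('pics/s4c.png',cv2.resize(im[y0:y+80,max(x-80,0):x+110,::-1],None,fx=4,fy=4))
E
```

```text
t 8.8 pos [0.4709 0.2891 0.0904] ang 1.3483 tilt -1.000 q6 -0.93 | turn -0.0027 then x 0.07 y 0.09 z 2.22
288 63
```

View pics/s4c.png

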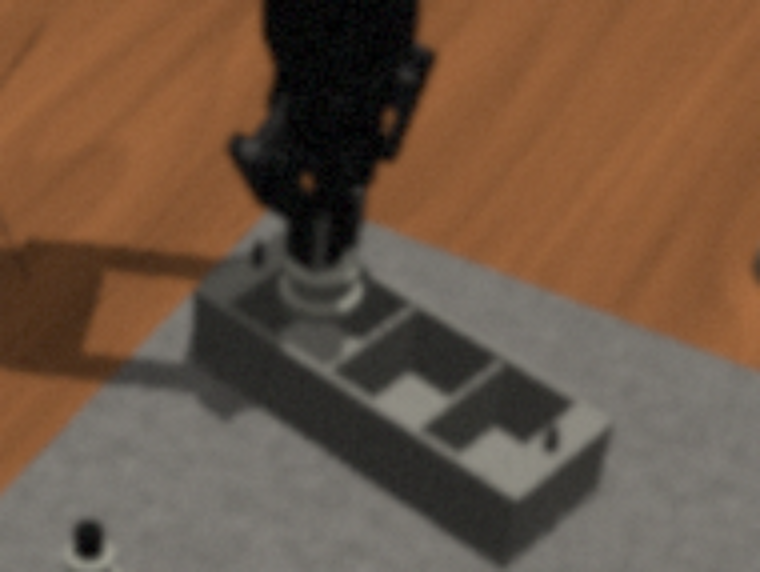

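The spool hangs over the widest compartment at (320,285) in the crop, clear of its walls. Lowering and releasing.

Request:
carry_out:
  moves:
    - {"x": 0.05,"y": 0.08,"z": 0.3,"turn": 0}
    - {"x": 0,"y": 0,"z": 0.45,"turn": 0}
    - {"x": 0,"y": 0,"z": 0.45,"turn": 0}
    - {"x": 0,"y": 0,"z": 0.45,"turn": 0}
    - {"x": 0,"y": 0,"z": 0.35,"turn": 0}
    - {"x": 0,"y": 0,"z": 0.23,"turn": 0}
    - {"x": 0,"y": 0,"z": 0,"turn": 0}
    - {"x": 0,"y": 0,"z": 0,"turn": 0}

```text
t: 9.6
tool_pos: [0.4707, 0.2917, 0.0357]
tool_rot: [0.348, 3.122, 0.0]
contact_force: [0.9, 0.4, -0.4]
opening: 0.0199
grip_force: 39.5
```

Request:
carry_out:
  moves:
    - {"x": 0,"y": 0,"z": 0,"turn": 0}
    - {"x": 0,"y": 0,"z": 0,"turn": 0}
    - {"x": 0,"y": 0,"z": 0,"turn": 0}
    - {"x": 0,"y": 0,"z": 0,"turn": 0}
    - {"x": 0,"y": 0,"z": -0.4,"turn": 0}
    - {"x": 0,"y": 0,"z": -0.8,"turn": 0}
    - {"x": 0,"y": 0,"z": -1,"turn": 0}
    - {"x": 0,"y": 0,"z": -1,"turn": 0}
  grip: 38

```text
t: 10.4
tool_pos: [0.4705, 0.2916, 0.117]
tool_rot: [0.348, 3.122, 0.0]
contact_force: [-0.2, -0.3, 0.0]
opening: 0.0377
grip_force: 0.0
```

```bash
python3 - <<'E'
from h import *
to(.671,-.111,.10,1.351)
E
```

```text
t 10.4 pos [0.4705 0.2916 0.117 ] ang 1.3485 tilt -1.000 q6 -0.93 | turn -0.0025 then x -11.34 y -13.97 z 0.68
```

Request:
carry_out:
  moves:
    - {"x": -0.75,"y": -0.93,"z": 0,"turn": 0}
    - {"x": -0.75,"y": -0.93,"z": 0,"turn": 0}
    - {"x": -0.75,"y": -0.93,"z": 0,"turn": 0}
    - {"x": -0.75,"y": -0.93,"z": 0,"turn": 0}
    - {"x": -0.75,"y": -0.93,"z": 0,"turn": 0}
    - {"x": -0.75,"y": -0.93,"z": 0,"turn": 0}
    - {"x": -0.75,"y": -0.93,"z": 0,"turn": 0}
    - {"x": -0.75,"y": -0.93,"z": 0,"turn": 0}

```text
t: 11.2
tool_pos: [0.5766, 0.076, 0.1166]
tool_rot: [0.348, 3.121, 0.0]
contact_force: [0.6, 0.8, -0.8]
opening: 0.0379
grip_force: 0.0
```

Request:
carry_out:
  moves:
    - {"x": -0.76,"y": -0.93,"z": 0,"turn": 0}
    - {"x": -0.76,"y": -0.93,"z": 0,"turn": 0}
    - {"x": -0.76,"y": -0.93,"z": 0,"turn": 0}
    - {"x": -0.76,"y": -0.93,"z": 0,"turn": 0}
    - {"x": -0.76,"y": -0.93,"z": 0.4,"turn": 0}
    - {"x": -0.76,"y": -0.93,"z": 0.4,"turn": 0}
    - {"x": -0.76,"y": -0.93,"z": 0.4,"turn": 0}
    - {"x": 0,"y": 0,"z": 0,"turn": 0}

```text
t: 12.0
tool_pos: [0.67, -0.114, 0.0847]
tool_rot: [-0.353, -3.121, 0.001]
contact_force: [0.3, 0.9, -0.2]
opening: 0.038
grip_force: 0.0
```

```bash
python3 - <<'E'
from h import *
to(.671,-.111,.011,1.351)
E
```

```text
t 12.0 pos [ 0.67   -0.114   0.0847] ang 1.3452 tilt -1.000 q6 -1.62 | turn -0.0058 then x -0.01 y 0.13 z 2.95
```

Request:
carry_out:
  moves:
    - {"x": 0,"y": 0.13,"z": 0.3,"turn": -0.005}
    - {"x": 0,"y": 0,"z": 0.6,"turn": 0}
    - {"x": 0,"y": 0,"z": 0.7,"turn": 0}
    - {"x": 0,"y": 0,"z": 0.7,"turn": 0}
    - {"x": 0,"y": 0,"z": 0.4,"turn": 0}
    - {"x": 0,"y": 0,"z": 0.17,"turn": 0}
    - {"x": 0,"y": 0,"z": 0,"turn": 0}
    - {"x": 0,"y": 0,"z": 0,"turn": 0}

```text
t: 12.8
tool_pos: [0.671, -0.1079, 0.0144]
tool_rot: [0.341, 3.122, -0.0]
contact_force: [-0.6, 1.0, 0.4]
opening: 0.0376
grip_force: 0.0
```

Request:
carry_out:
  moves:
    - {"x": 0,"y": 0,"z": 0,"turn": 0}
    - {"x": 0,"y": 0,"z": 0,"turn": 0}
    - {"x": 0,"y": 0,"z": 0,"turn": 0}
    - {"x": 0,"y": 0,"z": 0,"turn": 0}
    - {"x": 0,"y": 0,"z": 0,"turn": 0}
    - {"x": 0,"y": 0,"z": 0,"turn": 0}
    - {"x": 0,"y": 0,"z": 0,"turn": 0}
    - {"x": 0,"y": 0,"z": 0,"turn": 0}
  grip: 0

```text
t: 13.6
tool_pos: [0.6713, -0.1081, 0.0151]
tool_rot: [0.341, 3.121, -0.001]
contact_force: [-1.1, -0.8, 5.8]
opening: 0.012
grip_force: 39.3
```

Request:
carry_out:
  moves:
    - {"x": 0,"y": 0,"z": -0.5,"turn": 0}
    - {"x": 0,"y": 0,"z": -0.8,"turn": 0}
    - {"x": 0,"y": 0,"z": -0.9,"turn": 0}
    - {"x": 0,"y": 0,"z": -0.9,"turn": 0}
    - {"x": 0,"y": 0,"z": -0.9,"turn": 0}
    - {"x": 0,"y": 0,"z": -0.9,"turn": 0}
    - {"x": 0,"y": 0,"z": 0,"turn": 0}
    - {"x": 0,"y": 0,"z": 0,"turn": 0}

```text
t: 14.4
tool_pos: [0.6703, -0.1077, 0.1362]
tool_rot: [0.34, 3.123, 0.0]
contact_force: [0.2, -0.4, -1.0]
opening: 0.0121
grip_force: 39.1
```

```bash
python3 - <<'E'
from h import *
o=ctrl.get_obs();to(*bp(-.012),.13,1.351)
im=save('scene','s5.png');x,y=proj('scene',o['tool_pos']).astype(int);print(x,y)
y0=max(y-80,0)
a=cv2.resize(im[y0:y+80,max(x-80,0):x+80,::-1],(400,400));b=cv2.resize(im[30:150,240:380,::-1],(400,400))
cv2.imwrite('pics/s5c.png',np.hstack([a,b]))
E
```

```text
t 14.4 pos [ 0.6703 -0.1077  0.1362] ang 1.3536 tilt -1.000 q6 -1.62 | turn 0.0026 then x 8.55 y 13.84 z 0.25
275 228
```

View pics/s5c.png

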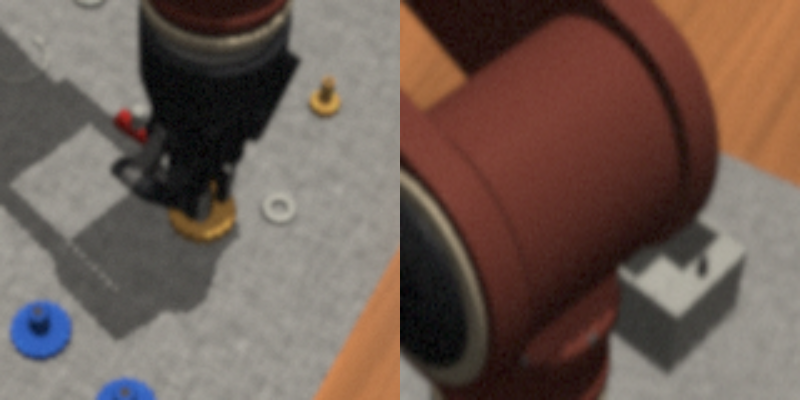

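The gear is held level at (203,220) in the left half; the arm hides most of the box on the right.

Request:
carry_out:
  moves:
    - {"x": 0.3,"y": 0.5,"z": 0,"turn": 0}
    - {"x": 0.58,"y": 0.94,"z": 0,"turn": 0}
    - {"x": 0.58,"y": 0.94,"z": 0,"turn": 0}
    - {"x": 0.58,"y": 0.94,"z": 0,"turn": 0}
    - {"x": 0.58,"y": 0.94,"z": 0,"turn": 0}
    - {"x": 0.58,"y": 0.94,"z": 0,"turn": 0}
    - {"x": 0.58,"y": 0.94,"z": 0,"turn": 0}
    - {"x": 0.58,"y": 0.94,"z": 0,"turn": 0}

```text
t: 15.25
tool_pos: [0.6001, 0.0904, 0.1344]
tool_rot: [-0.34, -3.12, 0.0]
contact_force: [-0.6, 0.2, -0.4]
opening: 0.0123
grip_force: 39.1
```

Request:
carry_out:
  moves:
    - {"x": 0.58,"y": 0.94,"z": 0,"turn": 0}
    - {"x": 0.58,"y": 0.94,"z": 0,"turn": 0}
    - {"x": 0.58,"y": 0.94,"z": 0,"turn": 0}
    - {"x": 0.58,"y": 0.94,"z": 0,"turn": 0}
    - {"x": 0.58,"y": 0.94,"z": 0,"turn": 0}
    - {"x": 0.58,"y": 0.94,"z": 0,"turn": 0}
    - {"x": 0.58,"y": 0.94,"z": 0,"turn": 0}
    - {"x": 0,"y": 0.2,"z": 0,"turn": 0}

```text
t: 16.05
tool_pos: [0.5367, 0.2784, 0.1344]
tool_rot: [-0.335, -3.12, 0.001]
contact_force: [-0.2, -0.5, -0.8]
opening: 0.0126
grip_force: 39.1
```

Request:
carry_out:
  moves:
    - {"x": 0,"y": 0,"z": 0,"turn": 0}
    - {"x": 0,"y": 0,"z": 0.2,"turn": 0}
    - {"x": 0,"y": 0,"z": 0.4,"turn": 0}
    - {"x": 0,"y": 0,"z": 0.4,"turn": 0}
    - {"x": 0,"y": 0,"z": 0.4,"turn": 0}
    - {"x": 0,"y": 0,"z": 0.2,"turn": 0}
    - {"x": 0,"y": 0,"z": 0,"turn": 0}
    - {"x": 0,"y": 0,"z": 0,"turn": 0}

```text
t: 16.85
tool_pos: [0.5397, 0.2759, 0.0963]
tool_rot: [-0.341, -3.123, 0.0]
contact_force: [-0.2, -0.8, -0.9]
opening: 0.0124
grip_force: 39.1
```

```bash
python3 - <<'E'
from h import *
o=ctrl.get_obs();to(*bp(-.012),.020,1.351)
E
```

```text
t 16.9 pos [0.5397 0.2759 0.0963] ang 1.3534 tilt -1.000 q6 -1.00 | turn 0.0024 then x 0.10 y 0.00 z 3.05
```

Request:
carry_out:
  moves:
    - {"x": 0.1,"y": 0,"z": 0.4,"turn": 0}
    - {"x": 0,"y": 0,"z": 0.6,"turn": 0}
    - {"x": 0,"y": 0,"z": 0.6,"turn": 0}
    - {"x": 0,"y": 0,"z": 0.6,"turn": 0}
    - {"x": 0,"y": 0,"z": 0.5,"turn": 0}
    - {"x": 0,"y": 0,"z": 0.32,"turn": 0}
    - {"x": 0,"y": 0,"z": 0,"turn": 0}
    - {"x": 0,"y": 0,"z": 0,"turn": 0}

```text
t: 17.65
tool_pos: [0.5374, 0.2766, 0.0208]
tool_rot: [0.341, 3.123, 0.0]
contact_force: [0.5, 0.7, -0.7]
opening: 0.0124
grip_force: 40.4
```

Request:
carry_out:
  moves:
    - {"x": 0,"y": 0,"z": 0,"turn": 0}
    - {"x": 0,"y": 0,"z": 0,"turn": 0}
    - {"x": 0,"y": 0,"z": 0,"turn": 0}
    - {"x": 0,"y": 0,"z": 0,"turn": 0}
    - {"x": 0,"y": 0,"z": -0.6,"turn": 0}
    - {"x": 0,"y": 0,"z": -1,"turn": 0}
    - {"x": 0,"y": 0,"z": -1,"turn": 0}
    - {"x": 0,"y": 0,"z": -1,"turn": 0}
  grip: 28

```text
t: 18.45
tool_pos: [0.5373, 0.2766, 0.113]
tool_rot: [0.341, 3.122, 0.001]
contact_force: [0.3, -0.2, 0.4]
opening: 0.0283
grip_force: 0.0
```

```bash
python3 - <<'E'
from h import *
to(.5605,-.007,.08,-.11)
E
```

```text
t 18.4 pos [0.5373 0.2766 0.113 ] ang 1.3535 tilt -1.000 q6 -1.00 | turn 1.4635 then x -11.17 y 2.17 z 1.32
```

Request:
carry_out:
  moves:
    - {"x": 0,"y": 0,"z": 0,"turn": 0.147}
    - {"x": 0,"y": 0,"z": 0,"turn": 0.147}
    - {"x": 0,"y": 0,"z": 0,"turn": 0.147}
    - {"x": 0,"y": 0,"z": 0,"turn": 0.147}
    - {"x": 0,"y": 0,"z": 0,"turn": 0.147}
    - {"x": 0,"y": 0,"z": 0,"turn": 0.147}
    - {"x": 0,"y": 0,"z": 0,"turn": 0.147}
    - {"x": 0,"y": 0,"z": 0,"turn": 0.147}

```text
t: 19.25
tool_pos: [0.5375, 0.2766, 0.1122]
tool_rot: [2.023, 2.403, 0.002]
contact_force: [-0.4, 0.4, 1.3]
opening: 0.0282
grip_force: 0.0
```

Request:
carry_out:
  moves:
    - {"x": 0,"y": 0,"z": 0,"turn": 0.147}
    - {"x": 0,"y": 0,"z": 0,"turn": 0.14}
    - {"x": -0.93,"y": 0.18,"z": 0,"turn": 0}
    - {"x": -0.93,"y": 0.18,"z": 0,"turn": 0}
    - {"x": -0.93,"y": 0.18,"z": 0,"turn": 0}
    - {"x": -0.93,"y": 0.18,"z": 0,"turn": 0}
    - {"x": -0.93,"y": 0.18,"z": 0,"turn": 0}
    - {"x": -0.93,"y": 0.18,"z": 0,"turn": 0}

```text
t: 20.05
tool_pos: [0.5491, 0.134, 0.1123]
tool_rot: [2.339, 2.096, 0.002]
contact_force: [-0.6, -0.1, -0.2]
opening: 0.0279
grip_force: 0.0
```

Request:
carry_out:
  moves:
    - {"x": -0.93,"y": 0.18,"z": 0,"turn": 0}
    - {"x": -0.93,"y": 0.18,"z": 0,"turn": 0}
    - {"x": -0.93,"y": 0.18,"z": 0,"turn": 0}
    - {"x": -0.93,"y": 0.18,"z": 0,"turn": 0}
    - {"x": -0.93,"y": 0.18,"z": 0,"turn": 0}
    - {"x": -0.93,"y": 0.18,"z": 0,"turn": 0}
    - {"x": 0,"y": 0,"z": 0,"turn": 0}
    - {"x": 0,"y": 0,"z": 0,"turn": 0}

```text
t: 20.85
tool_pos: [0.5606, -0.0069, 0.1118]
tool_rot: [2.34, 2.095, 0.002]
contact_force: [-0.0, -0.3, 0.1]
opening: 0.0278
grip_force: 0.0
```

```bash
python3 - <<'E'
from h import *
to(.5605,-.007,.017,-.11)
E
```

```text
t 20.9 pos [ 0.5606 -0.0069  0.1118] ang -0.1106 tilt -1.000 q6 -0.03 | turn -0.0006 then x -0.01 y -0.00 z 3.79
```

Request:
carry_out:
  moves:
    - {"x": 0,"y": 0,"z": 0.5,"turn": 0}
    - {"x": 0,"y": 0,"z": 0.7,"turn": 0}
    - {"x": 0,"y": 0,"z": 0.7,"turn": 0}
    - {"x": 0,"y": 0,"z": 0.7,"turn": 0}
    - {"x": 0,"y": 0,"z": 0.7,"turn": 0}
    - {"x": 0,"y": 0,"z": 0.5,"turn": 0}
    - {"x": 0,"y": 0,"z": 0,"turn": 0}
    - {"x": 0,"y": 0,"z": 0,"turn": 0}

```text
t: 21.65
tool_pos: [0.5602, -0.0061, 0.0154]
tool_rot: [-2.338, -2.097, 0.0]
contact_force: [0.4, 0.5, -0.5]
opening: 0.0281
grip_force: 0.0
```

Request:
carry_out:
  moves:
    - {"x": 0,"y": 0,"z": 0,"turn": 0}
    - {"x": 0,"y": 0,"z": 0,"turn": 0}
    - {"x": 0,"y": 0,"z": 0,"turn": 0}
    - {"x": 0,"y": 0,"z": 0,"turn": 0}
    - {"x": 0,"y": 0,"z": 0,"turn": 0}
    - {"x": 0,"y": 0,"z": 0,"turn": 0}
    - {"x": 0,"y": 0,"z": 0,"turn": 0}
    - {"x": 0,"y": 0,"z": 0,"turn": 0}
  grip: 0

```text
t: 22.45
tool_pos: [0.5604, -0.0067, 0.0159]
tool_rot: [2.34, 2.096, 0.0]
contact_force: [-1.0, -0.1, 0.6]
opening: 0.009
grip_force: 39.0
```

Request:
carry_out:
  moves:
    - {"x": 0,"y": 0,"z": -0.5,"turn": 0}
    - {"x": 0,"y": 0,"z": -0.8,"turn": 0}
    - {"x": 0,"y": 0,"z": -0.9,"turn": 0}
    - {"x": 0,"y": 0,"z": -0.9,"turn": 0}
    - {"x": 0,"y": 0,"z": -0.9,"turn": 0}
    - {"x": 0,"y": 0,"z": -0.9,"turn": 0}
    - {"x": 0,"y": 0,"z": 0,"turn": 0}
    - {"x": 0,"y": 0,"z": 0,"turn": 0}

```text
t: 23.25
tool_pos: [0.5605, -0.0068, 0.1388]
tool_rot: [2.339, 2.096, 0.001]
contact_force: [0.2, 0.1, -0.2]
opening: 0.0089
grip_force: 39.0
```

```bash
python3 - <<'E'
from h import *
o=ctrl.get_obs();to(*bp(-.069),.13,1.351)
im=save('scene','s6.png');x,y=proj('scene',o['tool_pos']).astype(int);print(x,y)
y0=max(y-80,0)
a=cv2.resize(im[y0:y+80,max(x-80,0):x+80,::-1],(400,400));b=cv2.resize(im[30:150,240:380,::-1],(400,400))
cv2.imwrite('pics/s6c.png',np.hstack([a,b]))
E
```

```text
t 23.2 pos [ 0.5605 -0.0068  0.1388] ang -0.1095 tilt -1.000 q6 -0.04 | turn -1.4605 then x 1.10 y 10.86 z 0.35
249 155
```

View pics/s6c.png

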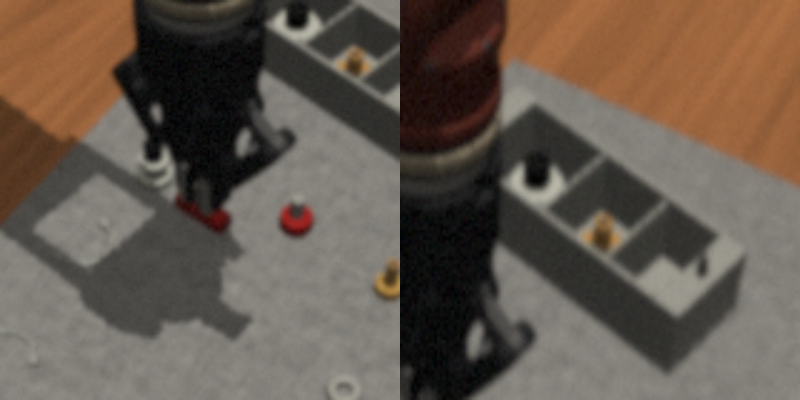

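The right half shows the spool at (535,180) and the gear at (602,235), both upright in their compartments. The left half shows the T-knob held at (205,215).

Request:
carry_out:
  moves:
    - {"x": 0,"y": 0,"z": 0,"turn": -0.147}
    - {"x": 0,"y": 0,"z": 0,"turn": -0.147}
    - {"x": 0,"y": 0,"z": 0,"turn": -0.147}
    - {"x": 0,"y": 0,"z": 0,"turn": -0.147}
    - {"x": 0,"y": 0,"z": 0,"turn": -0.147}
    - {"x": 0,"y": 0,"z": 0,"turn": -0.147}
    - {"x": 0,"y": 0,"z": 0,"turn": -0.147}
    - {"x": 0,"y": 0,"z": 0,"turn": -0.147}

```text
t: 24.1
tool_pos: [0.559, -0.0066, 0.1359]
tool_rot: [-0.774, -3.041, 0.001]
contact_force: [0.6, 0.3, -0.7]
opening: 0.009
grip_force: 39.0
```

Request:
carry_out:
  moves:
    - {"x": 0,"y": 0,"z": 0,"turn": -0.147}
    - {"x": 0,"y": 0,"z": 0,"turn": -0.1375}
    - {"x": 0.09,"y": 0.9,"z": 0,"turn": 0}
    - {"x": 0.09,"y": 0.9,"z": 0,"turn": 0}
    - {"x": 0.09,"y": 0.9,"z": 0,"turn": 0}
    - {"x": 0.09,"y": 0.9,"z": 0,"turn": 0}
    - {"x": 0.09,"y": 0.9,"z": 0,"turn": 0}
    - {"x": 0.09,"y": 0.9,"z": 0,"turn": 0}

```text
t: 24.9
tool_pos: [0.5753, 0.1287, 0.1359]
tool_rot: [-0.344, -3.119, 0.001]
contact_force: [-0.2, 0.1, -0.7]
opening: 0.0088
grip_force: 39.1
```

Request:
carry_out:
  moves:
    - {"x": 0.09,"y": 0.91,"z": 0,"turn": 0}
    - {"x": 0.09,"y": 0.91,"z": 0,"turn": 0}
    - {"x": 0.09,"y": 0.91,"z": 0,"turn": 0}
    - {"x": 0.09,"y": 0.91,"z": 0,"turn": 0}
    - {"x": 0.09,"y": 0.91,"z": 0,"turn": 0}
    - {"x": 0.09,"y": 0.91,"z": 0,"turn": 0}
    - {"x": 0,"y": 0,"z": 0,"turn": 0}
    - {"x": 0,"y": 0,"z": 0,"turn": 0}

```text
t: 25.7
tool_pos: [0.5921, 0.2638, 0.1363]
tool_rot: [-0.343, -3.12, 0.003]
contact_force: [-0.2, 0.3, -1.1]
opening: 0.0092
grip_force: 39.1
```

```bash
python3 - <<'E'
from h import *
to(*bp(-.069),.0215,1.351)
E
```

```text
t 25.7 pos [0.5921 0.2638 0.1363] ang 1.3519 tilt -1.000 q6 -1.05 | turn 0.0009 then x -0.02 y 0.02 z 4.59
```

Request:
carry_out:
  moves:
    - {"x": -0.02,"y": 0.02,"z": 0.5,"turn": 0}
    - {"x": 0,"y": 0,"z": 0.8,"turn": 0}
    - {"x": 0,"y": 0,"z": 0.8,"turn": 0}
    - {"x": 0,"y": 0,"z": 0.8,"turn": 0}
    - {"x": 0,"y": 0,"z": 0.7,"turn": 0}
    - {"x": 0,"y": 0,"z": 0.6,"turn": 0}
    - {"x": 0,"y": 0,"z": 0.34,"turn": 0}
    - {"x": 0,"y": 0,"z": 0,"turn": 0}

```text
t: 26.5
tool_pos: [0.5927, 0.2639, 0.0229]
tool_rot: [-0.345, -3.12, 0.002]
contact_force: [0.0, -0.2, -0.7]
opening: 0.0089
grip_force: 39.1
```

Request:
carry_out:
  moves:
    - {"x": 0,"y": 0,"z": 0,"turn": 0}
    - {"x": 0,"y": 0,"z": 0,"turn": 0}
    - {"x": 0,"y": 0,"z": 0,"turn": 0}
    - {"x": 0,"y": 0,"z": 0,"turn": 0}
    - {"x": 0,"y": 0,"z": -0.6,"turn": 0}
    - {"x": 0,"y": 0,"z": -1,"turn": 0}
    - {"x": 0,"y": 0,"z": -1,"turn": 0}
    - {"x": 0,"y": 0,"z": -1,"turn": 0}
  grip: 28

```text
t: 27.3
tool_pos: [0.594, 0.2646, 0.1172]
tool_rot: [0.344, 3.121, 0.001]
contact_force: [0.4, -0.2, 0.8]
opening: 0.0279
grip_force: 0.0
```

```bash
python3 - <<'E'
from h import *
to(.510,-.2855,.10,1.478)
im=cv2.imread('pics/s0.png')
E
```

```text
t 27.3 pos [0.594  0.2646 0.1172] ang 1.3510 tilt -1.000 q6 -1.05 | turn -0.1270 then x 1.31 y -22.22 z 0.69
```

Request:
carry_out:
  moves:
    - {"x": 0,"y": 0,"z": 0,"turn": -0.127}
    - {"x": 0.06,"y": -0.96,"z": 0,"turn": 0}
    - {"x": 0.06,"y": -0.96,"z": 0,"turn": 0}
    - {"x": 0.06,"y": -0.96,"z": 0,"turn": 0}
    - {"x": 0.06,"y": -0.96,"z": 0,"turn": 0}
    - {"x": 0.06,"y": -0.96,"z": 0,"turn": 0}
    - {"x": 0.06,"y": -0.96,"z": 0,"turn": 0}
    - {"x": 0.06,"y": -0.96,"z": 0,"turn": 0}
  grip: 40

```text
t: 28.1
tool_pos: [0.5679, 0.0973, 0.1164]
tool_rot: [0.145, 3.136, 0.0]
contact_force: [0.4, -0.2, -0.1]
opening: 0.0402
grip_force: 0.0
```

Request:
carry_out:
  moves:
    - {"x": 0.06,"y": -0.96,"z": 0,"turn": 0}
    - {"x": 0.06,"y": -0.96,"z": 0,"turn": 0}
    - {"x": 0.06,"y": -0.96,"z": 0,"turn": 0}
    - {"x": 0.06,"y": -0.96,"z": 0,"turn": 0}
    - {"x": 0.06,"y": -0.96,"z": 0,"turn": 0}
    - {"x": 0.06,"y": -0.96,"z": 0,"turn": 0}
    - {"x": 0.06,"y": -0.96,"z": 0,"turn": 0}
    - {"x": 0.06,"y": -0.96,"z": 0,"turn": 0}

```text
t: 28.9
tool_pos: [0.5382, -0.0929, 0.1164]
tool_rot: [0.146, 3.136, -0.001]
contact_force: [0.2, 0.2, -0.5]
opening: 0.0395
grip_force: 0.0
```

Request:
carry_out:
  moves:
    - {"x": 0.06,"y": -0.96,"z": 0,"turn": 0}
    - {"x": 0.06,"y": -0.96,"z": 0,"turn": 0}
    - {"x": 0.06,"y": -0.96,"z": 0,"turn": 0}
    - {"x": 0.06,"y": -0.96,"z": 0,"turn": 0}
    - {"x": 0.06,"y": -0.96,"z": 0,"turn": 0}
    - {"x": 0.06,"y": -0.96,"z": 0,"turn": 0}
    - {"x": 0.06,"y": -0.96,"z": 0,"turn": 0}
    - {"x": 0.06,"y": -0.96,"z": 0,"turn": 0}

```text
t: 29.7
tool_pos: [0.5084, -0.2832, 0.1164]
tool_rot: [0.146, 3.137, -0.002]
contact_force: [0.1, 0.1, 0.5]
opening: 0.0398
grip_force: 0.0
```

```bash
python3 - <<'E'
from h import *
to(.510,-.2855,.008,1.478)
t=save('top','t7.png');s=save('scene','s7.png')
# box (parts packed, unobstructed?) at large scale
a=cv2.resize(t[145:265,85:185,::-1],(400,480),interpolation=cv2.INTER_CUBIC);b=cv2.resize(s[45:145,245:370,::-1],(400,320),interpolation=cv2.INTER_CUBIC)
m=np.zeros((480,800,3),np.uint8);m[:,:400]=a;m[:320,400:]=b;cv2.imwrite('pics/z7.png',m)
E
```

```text
t 29.7 pos [ 0.5084 -0.2832  0.1164] ang 1.4780 tilt -1.000 q6 -2.11 | turn -0.0000 then x -0.07 y -0.09 z 4.34
```

View pics/z7.png

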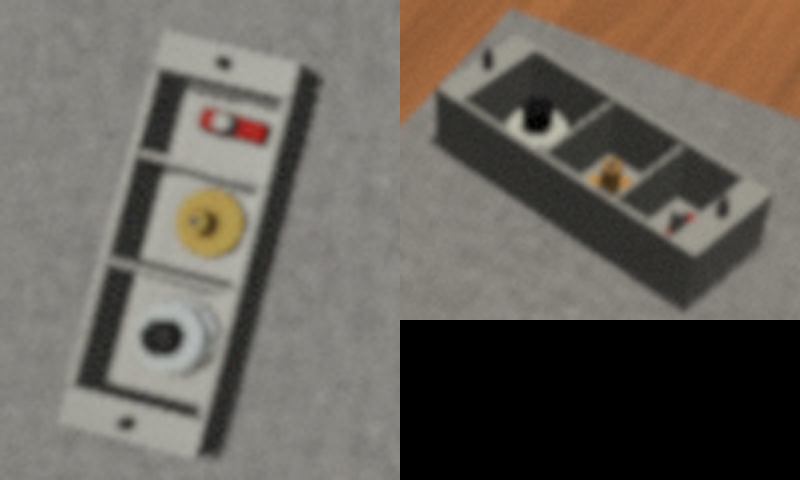

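All three parts stand upright in their compartments (top crop: spool (170,338), gear (210,223), knob (235,125)). Now the cover.

Request:
carry_out:
  moves:
    - {"x": -0.07,"y": -0.09,"z": 0.5,"turn": 0}
    - {"x": 0,"y": 0,"z": 0.8,"turn": 0}
    - {"x": 0,"y": 0,"z": 0.8,"turn": 0}
    - {"x": 0,"y": 0,"z": 0.8,"turn": 0}
    - {"x": 0,"y": 0,"z": 0.7,"turn": 0}
    - {"x": 0,"y": 0,"z": 0.5,"turn": 0}
    - {"x": 0,"y": 0,"z": 0.14,"turn": 0}
    - {"x": 0,"y": 0,"z": 0,"turn": 0}

```text
t: 30.6
tool_pos: [0.5096, -0.2837, 0.0083]
tool_rot: [-0.145, -3.137, -0.001]
contact_force: [1.3, -0.3, -0.1]
opening: 0.0402
grip_force: 0.0
```

Request:
carry_out:
  moves:
    - {"x": 0,"y": 0,"z": 0,"turn": 0}
    - {"x": 0,"y": 0,"z": 0,"turn": 0}
    - {"x": 0,"y": 0,"z": 0,"turn": 0}
    - {"x": 0,"y": 0,"z": 0,"turn": 0}
    - {"x": 0,"y": 0,"z": 0,"turn": 0}
    - {"x": 0,"y": 0,"z": 0,"turn": 0}
    - {"x": 0,"y": 0,"z": 0,"turn": 0}
    - {"x": 0,"y": 0,"z": 0,"turn": 0}
  grip: 0
  newtons: 80

```text
t: 31.4
tool_pos: [0.5108, -0.2851, 0.0104]
tool_rot: [0.146, 3.136, -0.002]
contact_force: [0.0, 0.5, 5.5]
opening: 0.0121
grip_force: 80.7
```

Request:
carry_out:
  moves:
    - {"x": 0,"y": 0,"z": -0.3,"turn": 0}
    - {"x": 0,"y": 0,"z": -0.7,"turn": 0}
    - {"x": 0,"y": 0,"z": -0.8,"turn": 0}
    - {"x": 0,"y": 0,"z": -0.8,"turn": 0}
    - {"x": 0,"y": 0,"z": -0.8,"turn": 0}
    - {"x": 0,"y": 0,"z": -0.8,"turn": 0}
    - {"x": 0,"y": 0,"z": -0.4,"turn": 0}
    - {"x": 0,"y": 0,"z": 0,"turn": 0}

```text
t: 32.2
tool_pos: [0.5103, -0.2847, 0.125]
tool_rot: [0.146, 3.136, -0.002]
contact_force: [0.3, -0.2, -3.8]
opening: 0.012
grip_force: 79.5
```

```bash
python3 - <<'E'
from h import *
to(*BX,.125,1.351);print(ctrl.get_obs()['wrist_torque'])
E
```

```text
t 32.2 pos [ 0.5103 -0.2847  0.125 ] ang 1.4780 tilt -1.000 q6 -2.11 | turn 0.1270 then x 4.33 y 22.14 z 0.00
[-0.06568027 -0.08093703  0.01264993]
```

Request:
carry_out:
  moves:
    - {"x": 0,"y": 0,"z": 0,"turn": 0.0635}
    - {"x": 0,"y": 0,"z": 0,"turn": 0.0635}
    - {"x": 0.08,"y": 0.4,"z": 0,"turn": 0}
    - {"x": 0.16,"y": 0.8,"z": 0,"turn": 0}
    - {"x": 0.19,"y": 0.95,"z": 0,"turn": 0}
    - {"x": 0.19,"y": 0.95,"z": 0,"turn": 0}
    - {"x": 0.19,"y": 0.95,"z": 0,"turn": 0}
    - {"x": 0.19,"y": 0.95,"z": 0,"turn": 0}

```text
t: 33.0
tool_pos: [0.5118, -0.1541, 0.123]
tool_rot: [-0.341, -3.122, -0.002]
contact_force: [-0.6, -0.8, -3.3]
opening: 0.0121
grip_force: 79.4
```

Request:
carry_out:
  moves:
    - {"x": 0.19,"y": 0.95,"z": 0,"turn": 0}
    - {"x": 0.19,"y": 0.95,"z": 0,"turn": 0}
    - {"x": 0.19,"y": 0.95,"z": 0,"turn": 0}
    - {"x": 0.19,"y": 0.95,"z": 0,"turn": 0}
    - {"x": 0.19,"y": 0.95,"z": 0,"turn": 0}
    - {"x": 0.19,"y": 0.95,"z": 0,"turn": 0}
    - {"x": 0.19,"y": 0.95,"z": 0,"turn": 0}
    - {"x": 0.19,"y": 0.95,"z": 0,"turn": 0}

```text
t: 33.8
tool_pos: [0.5156, 0.0393, 0.123]
tool_rot: [-0.341, -3.122, -0.001]
contact_force: [0.7, -0.5, -3.1]
opening: 0.0123
grip_force: 79.4
```

Request:
carry_out:
  moves:
    - {"x": 0.19,"y": 0.95,"z": 0,"turn": 0}
    - {"x": 0.19,"y": 0.95,"z": 0,"turn": 0}
    - {"x": 0.19,"y": 0.95,"z": 0,"turn": 0}
    - {"x": 0.19,"y": 0.95,"z": 0,"turn": 0}
    - {"x": 0.19,"y": 0.95,"z": 0,"turn": 0}
    - {"x": 0.19,"y": 0.95,"z": 0,"turn": 0}
    - {"x": 0.19,"y": 0.9,"z": 0,"turn": 0}
    - {"x": 0.1,"y": 0.4,"z": 0,"turn": 0}

```text
t: 34.6
tool_pos: [0.5185, 0.218, 0.1231]
tool_rot: [-0.339, -3.122, -0.0]
contact_force: [0.3, 0.0, -3.5]
opening: 0.0122
grip_force: 79.4
```

Request:
carry_out:
  moves:
    - {"x": 0.1,"y": 0.3,"z": 0,"turn": 0}
    - {"x": 0,"y": 0,"z": 0.3,"turn": 0}
    - {"x": 0,"y": 0,"z": 0.3,"turn": 0}
    - {"x": 0,"y": 0,"z": 0.3,"turn": 0}
    - {"x": 0,"y": 0,"z": 0.1,"turn": 0}
    - {"x": 0,"y": 0,"z": 0,"turn": 0}
    - {"x": 0,"y": 0,"z": 0,"turn": 0}
    - {"x": 0,"y": 0,"z": 0,"turn": 0}

```text
t: 35.4
tool_pos: [0.5198, 0.2232, 0.0992]
tool_rot: [0.345, 3.122, 0.0]
contact_force: [0.8, -0.6, -3.4]
opening: 0.0127
grip_force: 79.4
```

```bash
python3 - <<'E'
from h import *
to(*BX,.1,1.351);print(ctrl.get_obs()['wrist_torque'])
t=save('top','t8.png');s=save('scene','s8.png')
a=cv2.resize(t[145:265,85:185,::-1],(400,480),interpolation=cv2.INTER_CUBIC);b=cv2.resize(s[20:140,245:365,::-1],(400,400),interpolation=cv2.INTER_CUBIC)
m=np.zeros((480,800,3),np.uint8);m[:,:400]=a;m[:400,400:]=b;cv2.imwrite('pics/z8.png',m)
E
```

```text
t 35.4 pos [0.5198 0.2232 0.0992] ang 1.3507 tilt -1.000 q6 -1.08 | turn -0.0003 then x 0.27 y 2.23 z -0.03
[ 0.00303611  0.04164172 -0.03588359]
```

View pics/z8.png

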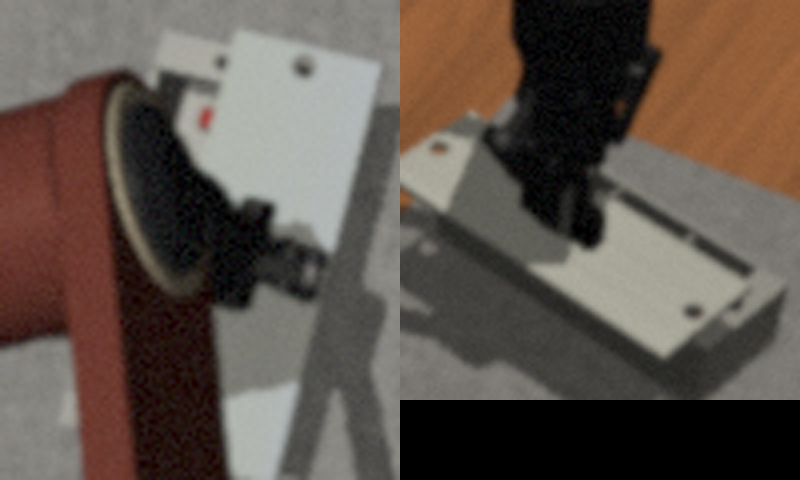

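The cover is level but lies about 56 mm short of the box; in the right half its hole is at (693,310). Shifting it over, then comparing holes and pins numerically.

Request:
carry_out:
  moves:
    - {"x": 0.07,"y": 0.5,"z": 0,"turn": 0}
    - {"x": 0.08,"y": 0.7,"z": 0,"turn": 0}
    - {"x": 0.08,"y": 0.7,"z": 0,"turn": 0}
    - {"x": 0.04,"y": 0.33,"z": 0,"turn": 0}
    - {"x": 0,"y": 0,"z": 0,"turn": 0}
    - {"x": 0,"y": 0,"z": 0,"turn": 0}
    - {"x": 0,"y": 0,"z": 0,"turn": 0}
    - {"x": 0,"y": 0,"z": 0,"turn": 0}

```text
t: 36.3
tool_pos: [0.5249, 0.2787, 0.0987]
tool_rot: [-0.345, -3.122, 0.0]
contact_force: [-0.1, 0.3, -4.1]
opening: 0.0122
grip_force: 79.4
```

```bash
cat > d.py <<'E'
from h import *
np.set_printoptions(precision=4,suppress=True)
def dark(im,cam,X,w=9):
    """weighted centroid of dark spot near projection of X"""
    u=proj(cam,X);c=np.round(u).astype(int);g=cv2.cvtColor(im,cv2.COLOR_RGB2GRAY).astype(float)
    P=g[c[1]-w:c[1]+w+1,c[0]-w:c[0]+w+1];yy,xx=np.mgrid[-w:w+1,-w:w+1]
    return P,c,u
if __name__=='__main__':
    to(*BX,.1,1.351);o=ctrl.get_obs();zc=o['tool_pos'][2]-.0100
    for cam in('scene','top'):
        s=save(cam,cam+'9.png'); old=cv2.imread('pics/%s7.png'%cam[0])[:,:,::-1]
        for ly in(.104,-.104):
            p=bp(ly)
            for nm,im,X in(('pin',old,[*p,.062]),('hole',s,[*p,zc+.005])):
                P,c,u=dark(np.ascontiguousarray(im),cam,X); print(cam,ly,nm,'proj',u,'at',c);print(P.astype(int)[1:-1,1:-1])
E
python3 d.py
```

```text
t 36.3 pos [0.5249 0.2787 0.0987] ang 1.3504 tilt -1.000 q6 -0.99 | turn -0.0006 then x -0.01 y 0.02 z -0.05
scene 0.104 pin proj [272.0154  62.9944] at [272  63]
[[112 114 113 110 112 116 116 116 120 125 129 131 132 130 129 131 132]
 [113 111 109 111 117 113 115 120 126 129 131 131 130 128 133 141 144]
 [110 113 112 116 114 116 114 122 125 129 130 132 129 132 139 146 149]
 [112 111 116 115 113 117 118 123 123 129 127 132 134 143 145 152 151]
 [116 118 118 115 114 118 118 116 115 122 131 139 145 150 149 154 156]
 [119 117 116 114 117 121 118 107  94 111 134 148 149 152 153 153 152]
 [120 120 116 120 122 123 113  89  74  96 130 147 153 153 154 154 152]
 [119 119 121 126 125 127 108  75  56  83 123 146 151 155 152 155 154]
 [118 120 126 130 133 129 109  71  47  77 119 144 154 154 153 152 148]
 [122 124 130 138 142 138 117  75  48  76 115 145 153 155 148 147 136]
 [126 130 135 147 150 142 120  80  58  84 121 146 152 152 142 127 108]
 [136 141 144 152 152 149 131 106  89 107 133 147 146 137 121  96  76]
 [146 149 153 155 153 151 143 130 125 132 143 140 127 111  88  72  60]
 [150 154 154 
[... 8404 characters left out ...]
176 174 166 146 121 121 140 151 159 170 175 178 178 177 175]
 [176 176 175 171 161 130 107 114 122 133 150 164 173 176 174 179 174]
 [176 176 177 172 160 129 106 103 112 123 147 166 176 179 179 176 177]
 [177 176 177 174 167 145 123 112 121 132 158 170 176 177 176 176 177]
 [177 174 176 173 173 164 149 141 142 154 168 174 176 175 176 179 175]
 [176 176 174 176 175 174 166 167 167 171 175 175 176 177 175 177 177]
 [175 176 178 177 178 176 175 175 177 177 174 178 177 175 177 176 175]
 [177 176 174 175 176 176 177 178 176 179 176 176 175 173 175 176 178]
 [177 176 175 176 176 175 178 176 176 176 176 178 175 179 177 176 175]
 [174 174 175 178 177 176 177 174 174 179 176 178 177 178 177 175 177]]
```

Request:
carry_out:
  moves:
    - {"x": -0.06,"y": -0.02,"z": 0.2,"turn": 0}
    - {"x": 0,"y": 0,"z": 0.2,"turn": 0}
    - {"x": 0,"y": 0,"z": 0.17,"turn": 0}
    - {"x": 0,"y": 0,"z": 0,"turn": 0}
    - {"x": 0,"y": 0,"z": 0,"turn": 0}
    - {"x": 0,"y": 0,"z": 0,"turn": 0}
    - {"x": 0,"y": 0,"z": 0,"turn": 0}
    - {"x": 0,"y": 0,"z": 0,"turn": 0}

```text
t: 37.2
tool_pos: [0.5265, 0.2784, 0.0848]
tool_rot: [0.344, 3.122, 0.0]
contact_force: [-0.4, 0.4, -4.2]
opening: 0.0122
grip_force: 79.4
```

```bash
python3 - <<'E'
from h import *
to(*BX,.1,1.351);zc=ctrl.get_obs()['tool_pos'][2]-.010
out=np.zeros((560,800,3),np.uint8)
for j,cam in enumerate(('scene','top')):
    im=save(cam,cam+'10.png')
    for i,ly in enumerate((.104,-.104)):
        u=proj(cam,[*bp(ly),zc+.005]);c=np.round(u).astype(int)
        P=cv2.resize(im[c[1]-16:c[1]+17,c[0]-16:c[0]+17],(264,264),interpolation=cv2.INTER_CUBIC)
        q=((u-c+16.5)*8).astype(int);cv2.drawMarker(P,tuple(int(v) for v in q),(255,0,0),0,8,1)
        out[j*280:j*280+264,i*400:i*400+264]=P[:,:,::-1]
        print(cam,ly,u)
cv2.imwrite('pics/z10.png',out)
E
```

```text
t 37.2 pos [0.5265 0.2784 0.0848] ang 1.3510 tilt -1.000 q6 -0.99 | turn 0.0000 then x 0.05 y 0.02 z -0.61
scene 0.104 [272.22022136  56.40766794]
scene -0.104 [347.28853562 102.70328426]
top 0.104 [113.41048631 251.56717356]
top -0.104 [138.0605144  158.99842329]
```

View pics/z10.png

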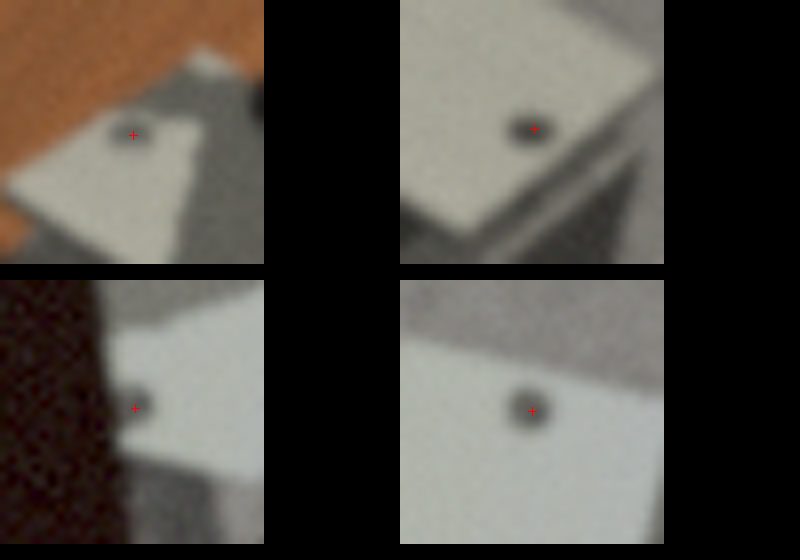

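The holes sit within about half a pixel of the projected pin axes in both cameras. Lowering gently.

Request:
carry_out:
  moves:
    - {"x": 0,"y": 0,"z": 0.1,"turn": 0}
    - {"x": 0,"y": 0,"z": 0.1,"turn": 0}
    - {"x": 0,"y": 0,"z": 0.1,"turn": 0}
    - {"x": 0,"y": 0,"z": 0.1,"turn": 0}
    - {"x": 0,"y": 0,"z": 0.1,"turn": 0}
    - {"x": 0,"y": 0,"z": 0,"turn": 0}
    - {"x": 0,"y": 0,"z": 0,"turn": 0}
    - {"x": 0,"y": 0,"z": 0,"turn": 0}

```text
t: 38.1
tool_pos: [0.5265, 0.2784, 0.0722]
tool_rot: [0.345, 3.122, 0.0]
contact_force: [0.3, -0.8, -3.4]
opening: 0.0119
grip_force: 79.4
```

Request:
carry_out:
  moves:
    - {"x": 0,"y": 0,"z": 0.06,"turn": 0}
    - {"x": 0,"y": 0,"z": 0.06,"turn": 0}
    - {"x": 0,"y": 0,"z": 0.06,"turn": 0}
    - {"x": 0,"y": 0,"z": 0.06,"turn": 0}
    - {"x": 0,"y": 0,"z": 0.05,"turn": 0}
    - {"x": 0,"y": 0,"z": 0,"turn": 0}
    - {"x": 0,"y": 0,"z": 0,"turn": 0}
    - {"x": 0,"y": 0,"z": 0,"turn": 0}

```text
t: 38.9
tool_pos: [0.5264, 0.2783, 0.0648]
tool_rot: [0.345, 3.123, 0.0]
contact_force: [-0.0, 0.2, -2.8]
opening: 0.0117
grip_force: 79.5
```

Essentially down, still carrying most of the cover's weight. I'll lower a touch more, then release.

Request:
carry_out:
  moves:
    - {"x": 0,"y": 0,"z": 0.03,"turn": 0}
    - {"x": 0,"y": 0,"z": 0.03,"turn": 0}
    - {"x": 0,"y": 0,"z": 0,"turn": 0}
    - {"x": 0,"y": 0,"z": 0,"turn": 0}
    - {"x": 0,"y": 0,"z": 0,"turn": 0}
    - {"x": 0,"y": 0,"z": 0,"turn": 0}
    - {"x": 0,"y": 0,"z": 0,"turn": 0}
    - {"x": 0,"y": 0,"z": 0,"turn": 0}

```text
t: 39.7
tool_pos: [0.5265, 0.2784, 0.0643]
tool_rot: [0.344, 3.122, -0.0]
contact_force: [-4.4, -2.1, 5.2]
opening: 0.0121
grip_force: 80.7
```

Request:
carry_out:
  moves:
    - {"x": 0,"y": 0,"z": 0,"turn": 0}
    - {"x": 0,"y": 0,"z": 0,"turn": 0}
    - {"x": 0,"y": 0,"z": 0,"turn": 0}
    - {"x": 0,"y": 0,"z": 0,"turn": 0}
    - {"x": 0,"y": 0,"z": 0,"turn": 0}
    - {"x": 0,"y": 0,"z": 0,"turn": 0}
    - {"x": 0,"y": 0,"z": -0.3,"turn": 0}
    - {"x": 0,"y": 0,"z": -0.6,"turn": 0}
  grip: 40

```text
t: 40.5
tool_pos: [0.5254, 0.2779, 0.0852]
tool_rot: [-0.344, -3.12, 0.002]
contact_force: [0.5, -0.2, 0.1]
opening: 0.04
grip_force: 0.0
```

Request:
carry_out:
  moves:
    - {"x": 0,"y": 0,"z": -0.9,"turn": 0}
    - {"x": 0,"y": 0,"z": -0.9,"turn": 0}
    - {"x": 0,"y": -0.9,"z": -0.9,"turn": 0}
    - {"x": 0,"y": -0.9,"z": -0.9,"turn": 0}
    - {"x": 0,"y": -0.9,"z": 0,"turn": 0}
    - {"x": 0,"y": -0.9,"z": 0,"turn": 0}
    - {"x": 0,"y": -0.9,"z": 0,"turn": 0}
    - {"x": 0,"y": -0.9,"z": 0,"turn": 0}

```text
t: 41.3
tool_pos: [0.4971, 0.1458, 0.1777]
tool_rot: [0.344, 3.12, 0.001]
contact_force: [0.2, 0.7, -0.3]
opening: 0.0402
grip_force: 0.0
```

```bash
python3 - <<'E'
from h import *
o=ctrl.get_obs();print(o['t'],o['tool_pos'],o['contact_force'])
t=save('top','t11.png');s=save('scene','s11.png')
a=cv2.resize(t[145:265,85:185,::-1],(400,480),interpolation=cv2.INTER_CUBIC);b=cv2.resize(s[20:140,245:365,::-1],(400,400),interpolation=cv2.INTER_CUBIC)
m=np.zeros((480,800,3),np.uint8);m[:,:400]=a;m[:400,400:]=b;cv2.imwrite('pics/z11.png',m)
E
```

```text
41.3 [0.4971443  0.14583498 0.17767232] [ 0.22125544  0.66644225 -0.26489167]
```

Request:
carry_out:
  moves:
    - {"x": 0,"y": -0.9,"z": 0,"turn": 0}
    - {"x": 0,"y": -0.9,"z": 0,"turn": 0}
    - {"x": 0,"y": -0.9,"z": 0,"turn": 0}
    - {"x": 0,"y": -0.9,"z": 0,"turn": 0}
    - {"x": 0,"y": -0.9,"z": 0,"turn": 0}
    - {"x": 0,"y": -0.9,"z": 0,"turn": 0}
    - {"x": 0,"y": -0.9,"z": 0,"turn": 0}
    - {"x": 0,"y": -0.9,"z": 0,"turn": 0}

```text
t: 42.2
tool_pos: [0.4582, -0.0293, 0.1771]
tool_rot: [0.343, 3.121, 0.0]
contact_force: [-0.4, -0.7, 0.4]
opening: 0.0404
grip_force: 0.0
```

```bash
python3 - <<'E'
from h import *
t=save('top','t12.png');s=save('scene','s12.png')
a=cv2.resize(t[145:265,85:185,::-1],(400,480),interpolation=cv2.INTER_CUBIC);b=cv2.resize(s[20:140,245:365,::-1],(400,400),interpolation=cv2.INTER_CUBIC)
m=np.zeros((480,800,3),np.uint8);m[:,:400]=a;m[:400,400:]=b;cv2.imwrite('pics/z12.png',m)
E
```

```text
(no output)
```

View pics/z12.png

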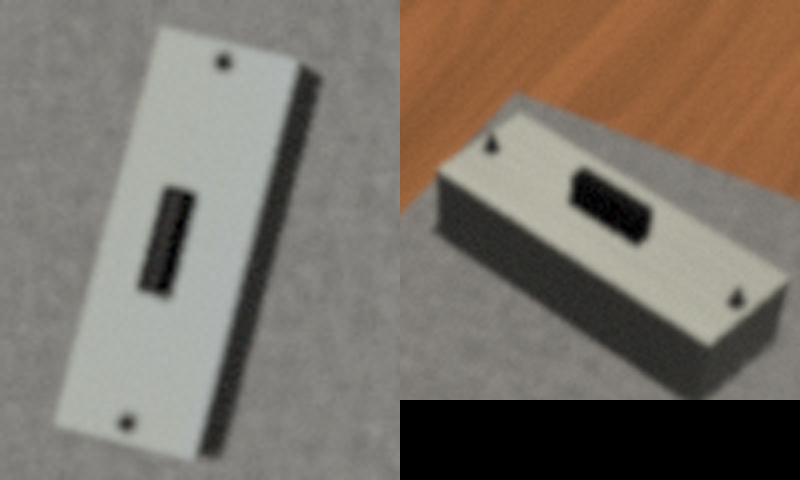

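The cover is seated flush, with both pins up through its holes at (490,143) and (737,298). Handing in.

```bash
python3 -c "
from station import ctrl
print(ctrl.finish_job())"
```

```text
the job is handed in; nothing more can be done
None
```

The job is handed in: the large spool, brass gear and T-knob stand upright in their compartments, and the cover lies flush on the box with both pins through its holes, finished at about 42 s.

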